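# Brush out the coffee mill and hold its twist lid ready

### The job

Brush out the coffee mill's chamber with the long brush - all the way down to the floor of the chamber, up until at least half its head shows above the rim, and down to the floor again - and stand the brush back in its holder. Then drop the lid's two lugs into the mill's entry gaps until the lid sits flat on the rim, and turn it clockwise (seen from above) halfway to the lock; do not let it click, because that starts the motor. The lid is sprung, so finish while still gripping it, holding it at the halfway position; leave the cup, tamper and tumbler alone.

Things in the scene. Friction and masses are not known exactly. Their poses are not given: they have to be found in the camera images.
- mill: twist-to-start coffee mill, a fixed upright steel cylinder: foot 116 mm wide, open round chamber above it 92 mm outside, 82 mm inside; chamber floor 60 mm and rim 140 mm above the table. Origin: on the table under its axis, z up. The rim has two opposite entry gaps for the lid's lugs, on the mill's +x and -x axis (see mill_rim)
- mill_rim (a point): centre of the mouth, level with the rim, axes as the mill. A 5 mm thick inward roof at the rim narrows the mouth to 66 mm, except at the two entry gaps (about 20 mm wide at the mouth, 24 mm at the wall): the lid's lugs go straight down through them, then turn under the roof. From there anticlockwise turning is blocked
- mill_floor (a point): centre of the chamber's floor, 60 mm above the table
- mill_half (a point): same point as mill_rim, x axis turned 0.7 rad clockwise (seen from above) from the mill's: the lid's x axis, either way round, lies along it when the lid is halfway to the lock. Dark upright ribs outside, just below the rim, mark entry (10 mm long rib), halfway (30 mm long rib) and lock (10 mm long rib, 1.4 rad from entry), on both sides
- switch (a joint): sprung ring in the mill's rim, pushed round clockwise by the lid's lugs (rad): 0 at rest, met when the lid is about 0.1 rad past entry; reads about 0.1 less than the lid's angle, so 0.6 at halfway. Spring torque on the lid 0.04 N m at 0, 0.10 N m at 0.6. The lugs meet click balls at a lid angle of about 0.9 and click (motor starts) as the switch passes 1.1
- lid: grey plastic bayonet lid, 0.15 kg, upright on the table. Origin: centre of its underside, z up. Spigot 60 mm wide, 12 mm high, with two lugs at its foot along +x and -x, 14 mm wide, 5 mm thick, reaching 38 mm from the axis; flange 96 mm wide, 12 to 18 mm up. A half turn gives the same lid. Seated, the flange lies on the rim and the origin is 128 mm above the table
- lid_grip (a point): point in the lid's straight black grip bar, on the lid's axis 43 mm above its underside, axes as the lid; the bar runs along the lid's x axis (it points over the lugs), 60 mm long, 14 mm thick, from 18 to 53 mm above the underside
- holder: heavy fixed round steel brush holder, open on top, 80 mm high, 68 mm wide at the foot and 56 mm at the mouth; bore 40 mm at its narrowest, flaring to 48 mm at the mouth, inner floor 8 mm above the table. Origin: on the table under its axis
- brush: long brush, 195 mm long, 0.06 kg, standing head down in the holder. Origin: centre of the head's flat lower end, z along the brush to the handle's end. Stiff round head 27 mm wide and 60 mm long, wire neck 7 mm wide, round wooden handle 16 mm wide from 103 to 195 mm
- brush_tip (a point): lower end of the brush head (same as the brush's origin)
- brush_grip (a point): point on the axis of the handle, 160 mm above the brush's lower end
- cup: bystander: white mug, 72 mm wide, 60 mm high, with a handle; origin under its centre
- tamper: bystander: steel coffee tamper, 58 mm wide, 80 mm high; origin under its centre
- tumbler: bystander: glass tumbler, 68 mm wide, 85 mm high; origin under its centre
Things that resemble listed ones, but are neither listed nor needed, are in the scene too. Leave any pink or red look-alike of the brush alone.

How it is judged:
By the outcome, as a careful person would: the job done as asked, in the order asked, and still so for the second after the job is handed in, while the arm keeps its last pose, push and grip.
It also fails if it takes over 72 s, if anything falls off the work surface, if the arm or the gripper's body presses on something with over 40 N, if the wrist force passes 120 N, or if a joint passes its speed limit or range.

### The arm

A 6-joint arm with a two-finger parallel gripper is mounted at the origin on the work surface. World frame = base frame: x ahead of the robot, y to its left, z up, the work surface at z = 0. Lengths are in m, angles in rad, forces in N, time in s.
With the tool pointing down it reaches from about 0.275 to 0.725 m from the base axis. Payload 5.6 kg.
Tool frame: the origin (TCP) lies at the very end of the fingers, on their centre line; the grasp point (between the pads) lies ctrl.grasp_offset behind it (ctrl.grasp_offset is the distance from the TCP to the grasp point, in m); z points along the fingers, y is the line along which they close (so a half turn about z gives the same grasp; the last joint's range is limited). The gripper opens to 85 mm and grips with 20 to 120 N. Pads are 22 mm wide; open, the fingers measure 114 mm over their backs; the gripper's body (76 mm by 85 mm) begins 54 mm behind the grasp point. The pads swing forward as they close: fully open they stand 13 mm farther back than shut.
Start: joints at [-0.861, 0.255, 0.108, 0, -1.424, -0.285], TCP at [0.227, -0.501, 0.231] pointing down, gripper open.
Joint ranges: [-2.95, 2.95], [-1.21, 1.97], [-1.09, 1.5], [-2.87, 1.71], [-2.94, -0.07], [-3.05, 3.05]. Speed limits (rad/s): [2.57, 2.57, 3.14, 3.14, 3.14, 3.14].

### API

Orientations are given as a rotation vector (axis times angle).
In Python, from plant import ctrl, camera, order gives the robot as it stands.
- The arm moves only by the shell command python3 -m jog 'ROWS'. ROWS is JSON, a list that holds one entry, the list of rows, each a list of 7 numbers: the turn, a rotation vector about the tool's x, y, z normalised to -1 to 1, where 1 is 90 degrees, then the shift along the tool's x, y, z normalised to -1 to 1, where 1 is 0.5 m, then the closure, from -1 (fully open) to 1 (shut). In form: [[[wx, wy, wz, x, y, z, claw], ...]]. A call has exactly 5 rows; each row is the pose to reach, as a shift and turn from the pose commanded when the call began, along the tool's axes at that moment; what a row does not reach only later rows make up. A row lasts 1/8 s, in which the tool goes at most 62.5 mm and 10.7 degrees, less where a joint would pass 70% of its speed; a pose out of reach is approached as far as the arm can. A call with a number of a shift or a turn outside -1 to 1 is refused whole. A call with a gripper value outside its range is refused whole. The fingers move at their own pace and stop on an object; the grip force is fixed at half the most. Time passes only in rows, so rows that repeat a pose let the fingers close, or fill a call up. It gives the time, the measured TCP pose, the force, the opening and the grip force at its end, in the units of the state.
- ctrl.state(): the state, without advancing time (a new reading comes with each control period).
- camera(name): name is "side" or "top"; returns a dict with "color" (480x640x3 uint8, red, green, blue), "fx", "fy", "cx", "cy" (pixels), "k1" (the pictures are not rectified: a ray, as slopes to the right and down, at radius r is drawn at 1 + k1 r^2 times it, then the intrinsics apply), "view" (4x4, takes a point from world to camera coordinates). Camera axes: x right, y down, z forward; pixel columns grow to the right and rows downward; lengths in m; the calibration is good to about 2 mm. A picture is of the moment at which its call begins. There is no depth.
- order.sign_off(): hands the job in; it is judged then, once.
The state is a dict: "time_s": time; "q": joint angles; "qvel": joint speeds; "joint_torque": joint torques, N m; "tool_pos": TCP position; "orientation": TCP orientation; "contact_force": force on the tool from outside, world axes, zero at the start; "torque": the same for the moment, N m; "grip_width": finger opening in m; "grasp_force": force on a finger pad.
Only numpy, scipy, OpenCV 4.12 (cv2) and the standard library are available. Lean on these libraries where they do the work, as an engineer would, in place of code of your own. Each camera call takes 0.05 s, during which the arm holds its last target. There are 200 camera calls.

## Working session

There is one attempt and no reset: what is moved stays moved. The work goes in short steps, Python scripts to look and compute and a shell command to move; the robot and the scene stay as the last step left them, time stands still between calls to the robot, and variables do not carry over. Pictures are saved under pics/ and viewed, at most 10 in all, crops included, and the job is handed in when it is done.

```bash
ls; mkdir -p pics; python3 - <<'E'
from plant import ctrl,camera,order
import cv2
print(ctrl.state(), ctrl.grasp_offset)
for n in("side","top"):
    c=camera(n); cv2.imwrite(f"pics/{n}0.png",c["color"][:,:,::-1])
    print(n,c["fx"],c["fy"],c["cx"],c["cy"],c["k1"],c["view"])
E
```

```text
pics
{'time_s': 0.0, 'q': array([-8.61387181e-01,  2.55747537e-01,  1.06955132e-01, -4.72422586e-04,
       -1.42390284e+00, -2.84563818e-01]), 'qvel': array([-1.91176619e-04,  1.44967855e-04,  1.27776094e-03,  1.16054716e-03,
        5.64885961e-05, -2.57352500e-04]), 'joint_torque': array([ 2.07367084e-03, -3.86628985e+01,  2.37942195e+01,  5.36493793e+00,
       -6.06082453e-03, -4.37426684e-05]), 'tool_pos': array([ 0.22651466, -0.50062216,  0.23037632]), 'orientation': array([ 6.62126561e-01, -3.07051729e+00, -2.97144735e-03]), 'contact_force': array([-0.08392524, -0.32971861, -0.29359981]), 'torque': array([0.02904216, 0.03077884, 0.03516012]), 'grasp_force': 0.0, 'grip_width': 0.08561961089348272} 0.0187
side 584.8134026437642 584.8134026437642 316.0672169897489 238.05523471375847 -0.009406190860026618 [[-0.99057365 -0.13644158 -0.01214699  0.57031154]
 [-0.07295691  0.60055874 -0.79624524  0.14969819]
 [ 0.11593594 -0.78785334 -0.60485202  1.0128485 ]
 [ 0.          0.          0.          1.        ]]
top 543.7577428654506 543.7577428654506 319.9417013830761 233.62952827458997 -0.16758006402045283 [[-0.00667046 -0.99997049 -0.00381036 -0.00374587]
 [-0.98629431  0.00720734 -0.16483807  0.60401593]
 [ 0.16486067  0.00265859 -0.98631328  0.99894783]
 [ 0.          0.          0.          1.        ]]
```

View pics/side0.png

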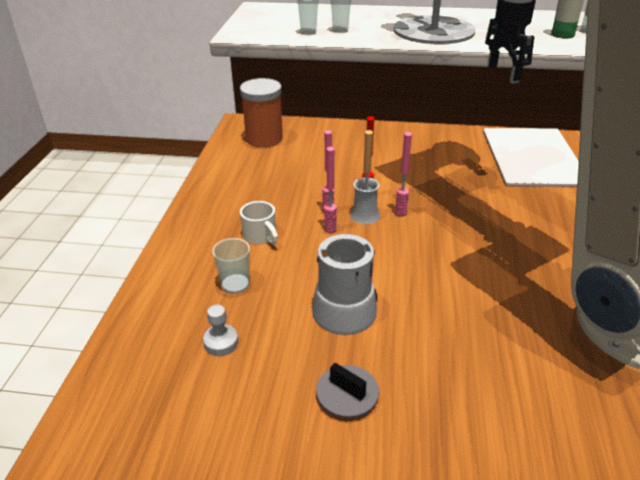

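View pics/top0.png

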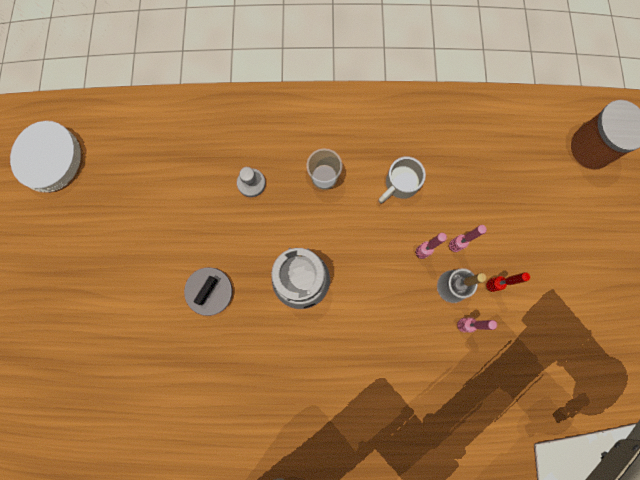

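The side view shows the mill (345,285), the lid (347,390) and the holder (366,200) with a tan-handled brush (368,150). Things that could be taken for the brush:
- side view: pink at (330,165), (328,195) and (404,175), red at (370,120)
- top view: pink at (440,238), (482,231) and (490,325), red at (525,277)

I choose the wooden-handled one standing in the holder, top (481,279), and check it in a close crop.

```bash
cat > h.py <<'E'
import numpy as np, cv2
from plant import ctrl,camera,order
from scipy.spatial.transform import Rotation as R
def ray(c,u,v):
    K=np.array([[c["fx"],0,c["cx"]],[0,c["fy"],c["cy"]],[0,0,1]])
    p=cv2.undistortPoints(np.array([[[u,v]]],float),K,np.array([c["k1"],0,0,0,0.]))[0,0]
    V=np.array(c["view"]); Rm=V[:3,:3]
    return -Rm.T@V[:3,3], Rm.T@np.array([p[0],p[1],1])
def onz(c,u,v,z):
    o,d=ray(c,u,v); return o+d*(z-o[2])/d[2]
def tri(c1,p1,c2,p2):
    o1,d1=ray(c1,*p1); o2,d2=ray(c2,*p2)
    s=np.linalg.lstsq(np.c_[d1,-d2],o2-o1,rcond=None)[0]
    a=o1+s[0]*d1;b=o2+s[1]*d2
    return (a+b)/2, np.linalg.norm(a-b)
def proj(c,P):
    V=np.array(c["view"]);K=np.array([[c["fx"],0,c["cx"]],[0,c["fy"],c["cy"]],[0,0,1]])
    return cv2.projectPoints(np.atleast_2d(P).astype(float),cv2.Rodrigues(V[:3,:3])[0],V[:3,3],K,np.array([c["k1"],0,0,0,0.]))[0][:,0]
def crop(im,x,y,w,h,s): return cv2.resize(im[y:y+h,x:x+w,::-1],None,fx=s,fy=s,interpolation=cv2.INTER_CUBIC)
E
python3 - <<'E'
from h import *
s=camera("side");t=camera("top")
a=crop(t["color"],410,220,130,120,3)   #390x360
b=crop(s["color"],300,110,130,120,3)
c=crop(t["color"],180,235,195,75,4)[:, :780]
c=cv2.resize(c,(780,300)); 
cv2.imwrite("pics/c1.png",np.vstack([cv2.resize(np.hstack([a,b]),(780,360))[:300] if 0 else cv2.resize(np.hstack([a,b]),(650,300)).copy() if 0 else cv2.copyMakeBorder(cv2.resize(np.hstack([a,b]),(650,300)),0,0,0,130,cv2.BORDER_CONSTANT),c]))
E
```

```text
(no output)
```

View pics/c1.png

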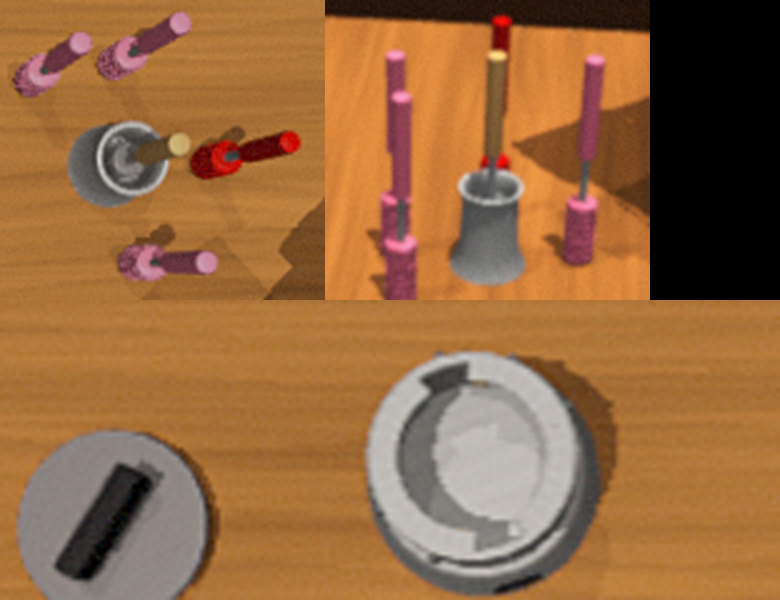

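The crop confirms it: a tan wooden handle standing in the grey holder, end at top (482,278) and side (369,133). Pink and red copies stand free around it. The mill gaps are at top (292,254) and (304,294), and the lid bar is at about (205,291).

```bash
python3 - <<'E'
from h import *
np.set_printoptions(precision=4,suppress=True)
s=camera("side");t=camera("top")
print("brush top",tri(t,(482,277.6),s,(368.8,132.6)))
for n,p in dict(A=(442,237.2),B=(482.4,228.8),C=(492.8,324.8),red=(526,276.8)).items(): print(n,onz(t,*p,.195))
print("holder mouth",onz(t,462.8,283.2,.08),onz(s,366.4,184.8,.08))
for n,p in dict(cup=(405,178),tumb=(324,165),tamp=(250,182)).items(): print(n,onz(t,*p,.06))
hsv=cv2.cvtColor(t["color"],cv2.COLOR_RGB2HSV)
# mill rim bright low sat
def comps(m,x,y,w,h):
    k=np.zeros_like(m);k[y:y+h,x:x+w]=m[y:y+h,x:x+w]
    cs=cv2.findContours(k,cv2.RETR_EXTERNAL,cv2.CHAIN_APPROX_NONE)[0]
    return max(cs,key=cv2.contourArea)
m=((hsv[...,1]<40)&(hsv[...,2]>165)).astype(np.uint8)*255
c=comps(cv2.morphologyEx(m,cv2.MORPH_CLOSE,np.ones((5,5))),260,235,80,90)
P=np.array([onz(t,*q[0],.14)[:2] for q in cv2.convexHull(c)])
print("rim",cv2.minEnclosingCircle(P.astype(np.float32)),cv2.fitEllipse(P.astype(np.float32)))
g1=onz(t,291.75,254.5,.138);g2=onz(t,304.25,294.25,.138);print("gaps",g1,g2,(g1+g2)/2,np.degrees(np.arctan2(*(g1-g2)[1::-1])))
m=((hsv[...,1]<60)).astype(np.uint8)*255
c=comps(m,175,260,65,65)
P=np.array([onz(t,*q[0],.018)[:2] for q in cv2.convexHull(c)]).astype(np.float32)
print("lid",cv2.minEnclosingCircle(P),cv2.fitEllipse(P))
m=(hsv[...,2]<45).astype(np.uint8)*255
c=comps(m,175,260,65,65);r=cv2.minAreaRect(c);print("bar",r)
b=cv2.boxPoints(r);B=np.array([onz(t,*q,.053)[:2] for q in b]);print(B,B.mean(0))
v=cv2.fitLine(np.array([onz(t,*q[0],.053)[:2] for q in c],np.float32),2,0,.01,.01).ravel();print(v,np.degrees(np.arctan2(v[1],v[0])))
st=ctrl.state();print(R.from_rotvec(st["orientation"]).as_matrix())
E
```

```text
brush top (array([ 0.5042, -0.2763,  0.1982]), np.float64(0.0014670615475352445))
A [ 0.5722 -0.2122  0.195 ]
B [ 0.586  -0.2823  0.195 ]
C [ 0.4253 -0.2923  0.195 ]
red [ 0.5037 -0.3538  0.195 ]
holder mouth [ 0.5031 -0.2743  0.08  ] [ 0.5045 -0.2692  0.08  ]
cup [ 0.7114 -0.175   0.06  ]
tumb [ 0.7385 -0.0168  0.06  ]
tamp [0.7055 0.1278 0.06  ]
rim ((0.5157038569450378, 0.03028806671500206), 0.049078650772571564) ((0.5159168839454651, 0.030689887702465057), (0.08875879645347595, 0.0985867902636528), 107.87630462646484)
gaps [0.5525 0.0415 0.138 ] [0.4827 0.0198 0.138 ] [0.5176 0.0307 0.138 ] 17.330862746966744
lid ((0.4959486424922943, 0.21471025049686432), 0.047703903168439865) ((0.4962041974067688, 0.21460236608982086), (0.09385648369789124, 0.09489482641220093), 177.86688232421875)
bar ((205.89891052246094, 290.4350280761719), (9.553383827209473, 30.763099670410156), 32.7352294921875)
[[0.4753 0.2341]
 [0.5248 0.2029]
 [0.5149 0.1871]
 [0.4655 0.2183]] [0.4951 0.2106]
[ 0.837  -0.5472  0.4939  0.2116] -33.172977
[[-0.9112 -0.4121 -0.0003]
 [-0.4121  0.9112  0.0006]
 [ 0.0001  0.0007 -1.    ]]
```

```bash
cat >> h.py <<'E'
def go(x,y,z,yaw,st=None):
    """print row for TCP target, tool down, tool y axis at world angle yaw (deg)"""
    st=st or ctrl.state(); M=R.from_rotvec(st["orientation"]).as_matrix()
    cy=np.radians(yaw); Y=np.array([np.cos(cy),np.sin(cy),0]); Z=np.array([0,0,-1.]); T=np.c_[np.cross(Y,Z),Y,Z]
    print("row",np.round(R.from_matrix(M.T@T).as_rotvec(degrees=True)/90,3),np.round(M.T@(np.array([x,y,z])-st["tool_pos"])/.5,3),
      "yaw",round(np.degrees(np.arctan2(M[1,1],M[0,1])),1),"pos",np.round(st["tool_pos"],4),"q6",round(st["q"][5],2),"t",round(st["time_s"],2),"F",np.round(st["contact_force"],1),"w",round(st["grip_width"],4))
E
python3 -c "
from h import *
go(.504,-.275,.27,135)"
```

```text
row [ 0.    0.   -0.23] [-0.692  0.183 -0.078] yaw 114.3 pos [ 0.2266 -0.501   0.231 ] q6 -0.28 t 0.3 F [0.1 1.  0.2] w 0.0852
```

```bash
python3 -m jog '[[[0,0,-0.23,-0.692,0.183,-0.08,-0.4],[0,0,-0.23,-0.692,0.183,-0.08,-0.4],[0,0,-0.23,-0.692,0.183,-0.08,-0.4],[0,0,-0.23,-0.692,0.183,-0.08,-0.4],[0,0,-0.23,-0.692,0.183,-0.08,-0.4]]]'
python3 -m jog '[[[0,0,0,0,0,0,-0.4],[0,0,0,0,0,0,-0.4],[0,0,0,0,0,0,-0.4],[0,0,0,0,0,0,-0.4],[0,0,0,0,0,0,-0.4]]]'
python3 -c "
from h import *
go(.504,-.275,.27,135)"
```

```text
time_s: 0.92
tool_pos: [0.4688, -0.3035, 0.2664]
orientation: [-1.203, 2.902, -0.0]
contact_force: [1.4, -1.9, 0.4]
grip_width: 0.0598
grasp_force: 0.0
time_s: 1.55
tool_pos: [0.467, -0.3056, 0.2661]
orientation: [-1.202, 2.903, -0.0]
contact_force: [-0.3, 1.0, 0.1]
grip_width: 0.0599
grasp_force: 0.0
row [-0.  0. -0.] [-0.096 -0.009 -0.008] yaw 135.0 pos [ 0.467  -0.3056  0.2661] q6 -0.49 t 1.55 F [-0.3  1.   0.1] w 0.0599
```

```bash
python3 -m jog '[[[0,0,0,-0.096,-0.009,0,-0.4],[0,0,0,-0.096,-0.009,0.12,-0.4],[0,0,0,-0.096,-0.009,0.234,-0.4],[0,0,0,-0.096,-0.009,0.234,-0.4],[0,0,0,-0.096,-0.009,0.234,-0.4]]]'
python3 - <<'E'
from h import *
go(.504,-.275,.149,135)
s=camera("side");t=camera("top")
cv2.imwrite("pics/c2.png",np.hstack([crop(t["color"],420,200,130,150,3),crop(s["color"],300,60,130,150,3)]))
E
```

```text
time_s: 2.17
tool_pos: [0.506, -0.2754, 0.1519]
orientation: [-1.203, 2.9, -0.006]
contact_force: [0.1, -0.2, 0.5]
grip_width: 0.0596
grasp_force: 0.0
row [-0.003  0.     0.001] [0.002 0.003 0.006] yaw 135.0 pos [ 0.506  -0.2754  0.1519] q6 -0.56 t 2.17 F [ 0.1 -0.2  0.5] w 0.0596
```

View pics/c2.png

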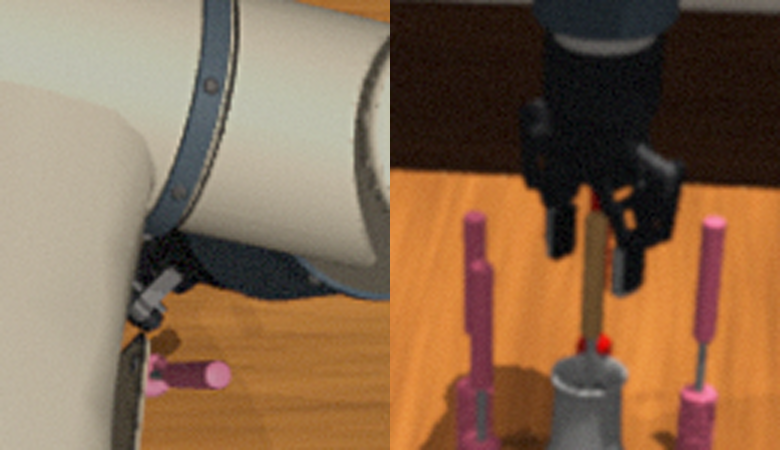

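The picture shows the wooden handle between the two fingers (crop (595,230)), with the neighbouring brushes clear. I'll close on it.

```bash
python3 -m jog '[[[0,0,0,0,0,0,1],[0,0,0,0,0,0,1],[0,0,0,0,0,0,1],[0,0,0,0,0,0,1],[0,0,0,0,0,0,1]]]'
python3 -c "
from h import *
go(.516,.031,.325,135)"
```

```text
time_s: 2.9
tool_pos: [0.5049, -0.2744, 0.1498]
orientation: [-1.203, 2.901, -0.002]
contact_force: [-0.0, 1.4, 5.6]
grip_width: 0.0149
grasp_force: 58.4
row [-0.001  0.     0.001] [-0.448  0.415 -0.351] yaw 135.1 pos [ 0.5049 -0.2744  0.1498] q6 -0.56 t 2.9 F [-0.   1.4  5.6] w 0.0149
```

```bash
python3 -m jog '[[[0,0,0,0,0,-0.1,1],[0,0,0,0,0,-0.2,1],[0,0,0,0,0,-0.3,1],[0,0,0,0,0,-0.35,1],[0,0,0,0,0,-0.35,1]]]'
python3 -m jog '[[[0,0,0,-0.448,0.415,0,1],[0,0,0,-0.448,0.415,0,1],[0,0,0,-0.448,0.415,0,1],[0,0,0,-0.448,0.415,0,1],[0,0,0,-0.448,0.415,0,1]]]'
python3 - <<'E'
from h import *
np.set_printoptions(precision=4,suppress=True)
go(.516,.031,.325,135)
s=camera("side");t=camera("top")
cv2.imwrite("pics/c3.png",np.hstack([crop(t["color"],220,180,130,150,3),crop(s["color"],280,120,130,200,3)[:450]]))
E
```

```text
time_s: 3.52
tool_pos: [0.5053, -0.2745, 0.3256]
orientation: [-1.202, 2.899, -0.003]
contact_force: [0.1, 0.3, -1.2]
grip_width: 0.0144
grasp_force: 58.6
time_s: 4.15
tool_pos: [0.5152, 0.0331, 0.3222]
orientation: [1.203, -2.899, -0.001]
contact_force: [1.3, -0.2, -0.9]
grip_width: 0.0147
grasp_force: 58.8
row [ 0.001 -0.001  0.001] [ 0.002 -0.004 -0.006] yaw 135.1 pos [0.5152 0.0331 0.3222] q6 -1.15 t 4.15 F [ 1.3 -0.2 -0.9] w 0.0147
```

View pics/c3.png

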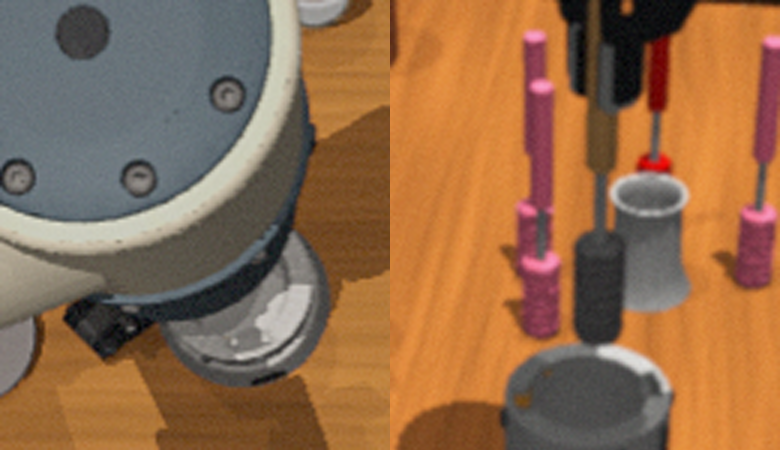

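The crop shows the brush hanging upright, head end at side (349,233), straight above the mill mouth. Next I go down to the floor.

```bash
python3 -c "
from h import *
s=camera('side');print(proj(s,[[.5152,.0331,.18],[.516,.031,.14]]))"
python3 -m jog '[[[0,0,0,0.002,-0.004,0.08,1],[0,0,0,0.002,-0.004,0.16,1],[0,0,0,0.002,-0.004,0.22,1],[0,0,0,0.002,-0.004,0.23,1],[0,0,0,0.002,-0.004,0.236,1]]]'
python3 -m jog '[[[0,0,0,0,0,0.002,1],[0,0,0,0,0,0.004,1],[0,0,0,0,0,0.006,1],[0,0,0,0,0,0.008,1],[0,0,0,0,0,0.01,1]]]'
```

```text
[[349.28860965 230.98572407]
 [348.38202604 249.70502157]]
time_s: 4.92
tool_pos: [0.5172, 0.0281, 0.2065]
orientation: [-1.202, 2.902, -0.001]
contact_force: [-0.3, -0.6, 0.3]
grip_width: 0.0147
grasp_force: 58.9
time_s: 5.55
tool_pos: [0.5172, 0.0288, 0.2018]
orientation: [-1.203, 2.901, -0.001]
contact_force: [-1.4, 0.1, 5.9]
grip_width: 0.0147
grasp_force: 59.7
```

```bash
python3 -m jog '[[[0,0,0,0,0,0.002,1],[0,0,0,0,0,0.002,1],[0,0,0,0,0,-0.07,1],[0,0,0,0,0,-0.14,1],[0,0,0,0,0,-0.14,1]]]'
python3 -m jog '[[[0,0,0,0,0,0,1],[0,0,0,0,0,0.06,1],[0,0,0,0,0,0.12,1],[0,0,0,0,0,0.13,1],[0,0,0,0,0,0.134,1]]]'
python3 -m jog '[[[0,0,0,0,0,0.002,1],[0,0,0,0,0,0.004,1],[0,0,0,0,0,0.006,1],[0,0,0,0,0,0.008,1],[0,0,0,0,0,0.008,1]]]'
```

```text
time_s: 6.18
tool_pos: [0.5182, 0.0289, 0.2739]
orientation: [-1.201, 2.897, -0.002]
contact_force: [-0.1, 0.0, -0.8]
grip_width: 0.0145
grasp_force: 59.0
time_s: 6.8
tool_pos: [0.5169, 0.0286, 0.2041]
orientation: [1.203, -2.902, 0.001]
contact_force: [-0.2, -1.1, 0.2]
grip_width: 0.0144
grasp_force: 58.9
time_s: 7.42
tool_pos: [0.5175, 0.0288, 0.2018]
orientation: [-1.203, 2.899, -0.001]
contact_force: [-1.7, 1.6, 7.0]
grip_width: 0.0147
grasp_force: 60.0
```

```bash
python3 -m jog '[[[0,0,0,0,0,-0.1,1],[0,0,0,0,0,-0.2,1],[0,0,0,0,0,-0.25,1],[0,0,0,0,0,-0.25,1],[0,0,0,0,0,-0.25,1]]]'
python3 -c "
from h import *
go(.5045,-.274,.325,135)"
```

```text
time_s: 8.05
tool_pos: [0.5164, 0.0289, 0.3239]
orientation: [1.203, -2.9, -0.001]
contact_force: [-0.4, 0.3, -1.7]
grip_width: 0.0144
grasp_force: 59.0
row [ 0.001 -0.001  0.   ] [ 0.445 -0.411 -0.002] yaw 135.0 pos [0.5164 0.0289 0.3239] q6 -1.14 t 8.05 F [-0.4  0.3 -1.7] w 0.0144
```

```bash
python3 -m jog '[[[0,0,0,0.445,-0.411,0,1],[0,0,0,0.445,-0.411,0,1],[0,0,0,0.445,-0.411,0,1],[0,0,0,0.445,-0.411,0,1],[0,0,0,0.445,-0.411,0,1]]]'
python3 -m jog '[[[0,0,0,0,0,0,1],[0,0,0,0,0,0,1],[0,0,0,0,0,0,1],[0,0,0,0,0,0,1],[0,0,0,0,0,0,1]]]'
python3 - <<'E'
from h import *
go(.5045,-.274,.325,135)
s=camera("side");t=camera("top")
p=proj(s,[[.5045,-.274,.18],[.5045,-.2735,.08]]);print(p)
cv2.imwrite("pics/c4.png",crop(s["color"],300,60,130,150,4))
E
```

```text
time_s: 8.68
tool_pos: [0.5041, -0.2759, 0.3233]
orientation: [1.202, -2.9, -0.003]
contact_force: [1.7, -0.2, -0.6]
grip_width: 0.0143
grasp_force: 59.0
time_s: 9.3
tool_pos: [0.5052, -0.2732, 0.3252]
orientation: [-1.205, 2.901, -0.0]
contact_force: [-0.2, 0.5, -1.1]
grip_width: 0.0141
grasp_force: 59.0
row [-0.     0.     0.001] [ 0.002 -0.     0.   ] yaw 135.1 pos [ 0.5052 -0.2732  0.3252] q6 -0.56 t 9.3 F [-0.2  0.5 -1.1] w 0.0141
[[368.54166421 141.31521978]
 [366.54589067 183.72907054]]
```

View pics/c4.png

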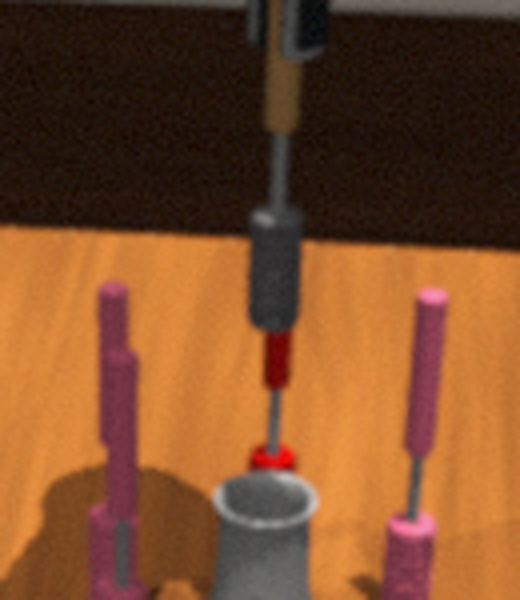

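The brush end is at side (368,141), matching the predicted pixel (368.5,141.3), and sits above the holder mouth (366.5,184). I'll lower it.

```bash
python3 -m jog '[[[0,0,0,0,0,0.1,1],[0,0,0,0,0,0.2,1],[0,0,0,0,0,0.3,1],[0,0,0,0,0,0.335,1],[0,0,0,0,0,0.342,1]]]'
python3 -m jog '[[[0,0,0,0,0,0.002,1],[0,0,0,0,0,0.004,1],[0,0,0,0,0,0.006,1],[0,0,0,0,0,0.008,1],[0,0,0,0,0,0.008,1]]]'
```

```text
time_s: 10.02
tool_pos: [0.5043, -0.2736, 0.1528]
orientation: [1.203, -2.9, -0.002]
contact_force: [1.2, 0.3, 0.1]
grip_width: 0.0143
grasp_force: 59.0
time_s: 10.65
tool_pos: [0.505, -0.2739, 0.15]
orientation: [-1.203, 2.902, -0.0]
contact_force: [0.9, -0.2, -0.1]
grip_width: 0.0145
grasp_force: 59.0
```

```bash
python3 -m jog '[[[0,0,0,0,0,0.001,-0.4],[0,0,0,0,0,0.001,-0.4],[0,0,0,0,0,0.001,-0.4],[0,0,0,0,0,0,-0.4],[0,0,0,0,0,0,-0.4]]]'
python3 -m jog '[[[0,0,0,0,0,-0.08,-0.4],[0,0,0,0,0,-0.18,-0.4],[0,0,0,0,0,-0.26,-0.4],[0,0,0,0,0,-0.26,-0.4],[0,0,0,0,0,-0.26,-0.4]]]'
python3 -c "
from h import *
go(.495,.213,.25,56.8)"
```

```text
time_s: 11.28
tool_pos: [0.505, -0.2739, 0.1501]
orientation: [-1.203, 2.902, -0.0]
contact_force: [-0.2, -0.1, 0.5]
grip_width: 0.0599
grasp_force: 0.0
time_s: 11.9
tool_pos: [0.5048, -0.2736, 0.2792]
orientation: [1.203, -2.902, -0.002]
contact_force: [-0.4, 0.3, 0.3]
grip_width: 0.0594
grasp_force: 0.0
row [ 0.001 -0.     0.869] [-0.675  0.701  0.059] yaw 135.0 pos [ 0.5048 -0.2736  0.2792] q6 -0.56 t 11.9 F [-0.4  0.3  0.3] w 0.0594
```

```bash
python3 -m jog '[[[0,0,0.869,-0.675,0.701,0,-0.4],[0,0,0.869,-0.675,0.701,0,-0.4],[0,0,0.869,-0.675,0.701,0,-0.4],[0,0,0.869,-0.675,0.701,0,-0.4],[0,0,0.869,-0.675,0.701,0,-0.4]]]'
python3 -c "
from h import *
s=camera('side');cv2.imwrite('pics/c5.png',crop(s['color'],300,60,130,150,4))
go(.495,.213,.25,56.8)"
```

```text
time_s: 12.52
tool_pos: [0.5, 0.0049, 0.2786]
orientation: [-0.077, -3.138, 0.001]
contact_force: [0.2, 0.4, 0.3]
grip_width: 0.0599
grasp_force: 0.0
row [ 0.001 -0.002  0.332] [0.033 0.405 0.057] yaw 86.7 pos [0.5    0.01   0.2783] q6 -1.96 t 12.57 F [-0.8  4.2 -1.6] w 0.0599
```

View pics/c5.png

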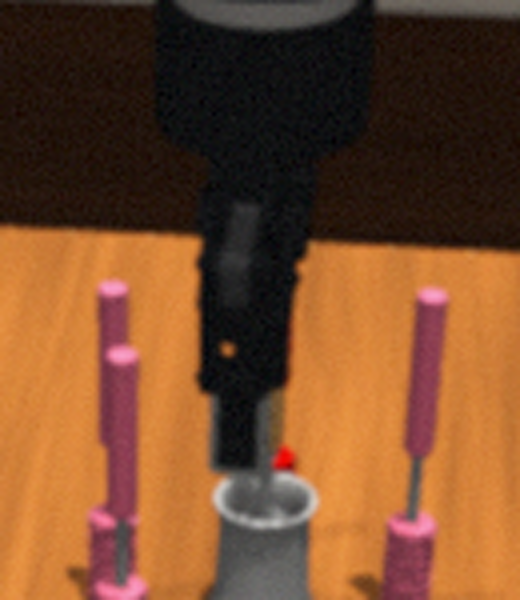

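The brush handle shows behind the gripper, still in the holder (I'll check again when the view is clear). On to the lid.

```bash
python3 -m jog '[[[0,0,0.332,0.033,0.405,0.05,-0.4],[0,0,0.332,0.033,0.405,0.05,-0.4],[0,0,0.332,0.033,0.405,0.05,-0.4],[0,0,0.332,0.033,0.405,0.05,-0.4],[0,0,0.332,0.033,0.405,0.05,-0.4]]]'
python3 - <<'E'
from h import *
np.set_printoptions(precision=4,suppress=True)
go(.495,.213,.03,56.8)
s=camera('side')
h=s["color"];hsv=cv2.cvtColor(h,cv2.COLOR_RGB2HSV)
P=proj(s,[[.495,.213,.053],[.495,.213,.018]]);print(P)
cv2.imwrite('pics/c6.png',np.hstack([crop(h,300,90,100,150,4),crop(h,300,300,100,150,4)]))
m=np.zeros(h.shape[:2],np.uint8);m[355:415,325:372]=(hsv[...,2]<45)[355:415,325:372]*255
c=max(cv2.findContours(m,0,1)[0],key=cv2.contourArea);print(cv2.minAreaRect(c),cv2.boundingRect(c))
E
```

```text
time_s: 13.2
tool_pos: [0.4922, 0.2079, 0.2526]
orientation: [-0.87, -3.015, 0.005]
contact_force: [-0.3, -0.6, -0.2]
grip_width: 0.0598
grasp_force: 0.0
row [-0.003 -0.001  0.011] [-0.     0.013  0.445] yaw 57.8 pos [0.4922 0.2079 0.2526] q6 -2.82 t 13.2 F [-0.3 -0.6 -0.2] w 0.0598
[[349.8279 371.8995]
 [349.3011 386.9751]]
((348.08428955078125, 381.8652038574219), (45.79191207885742, 20.881959915161133), 32.0053825378418) (329, 363, 38, 39)
```

View pics/c6.png

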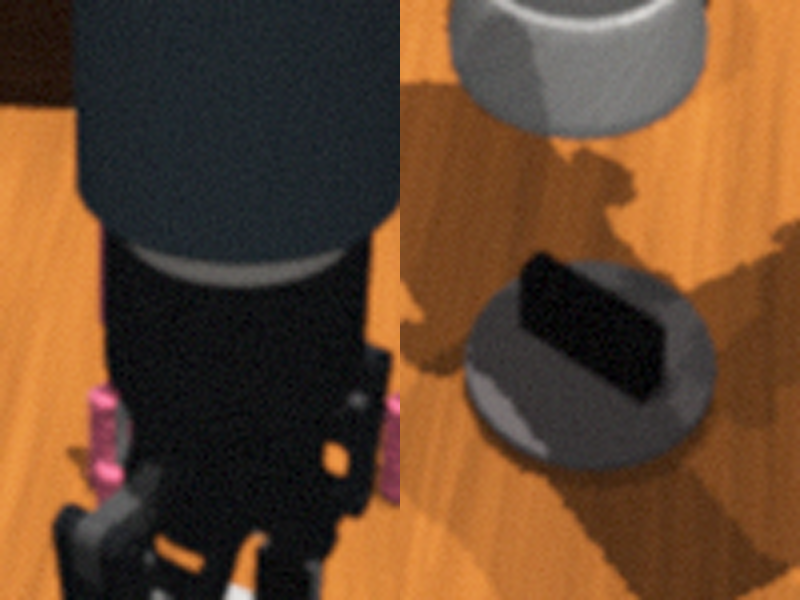

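The lid shows unobstructed in the side view: bar top from (335,364) to (365,382), flange centre (347,390). That agrees with the top-view estimate.

```bash
python3 - <<'E'
from h import *
s=camera('side')
a=onz(s,335,363.8,.053);b=onz(s,365.5,382,.053);print(a,b,(a+b)/2,np.linalg.norm(a-b),np.degrees(np.arctan2(*(a-b)[1::-1])))
print(proj(s,[[.496,.2135,.018],[.544,.2135,.018],[.448,.2135,.018],[.496,.2615,.018],[.496,.1655,.018]]))
go(.496,.2135,.026,56.8)
E
```

```text
[0.51862223 0.20032127 0.053     ] [0.47055875 0.22883614 0.053     ] [0.49459049 0.2145787  0.053     ] 0.055885569001043786 -30.67960918280418
[[348.61713686 387.17057621]
 [317.42965755 383.97122593]
 [380.18947655 390.40135932]
 [345.5677607  413.47825892]
 [351.41829853 362.98957266]]
row [-0.001 -0.     0.01 ] [0.003 0.017 0.456] yaw 57.7 pos [0.4929 0.206  0.254 ] q6 -2.82 t 13.3 F [-0.1 -0.6  0. ] w 0.0597
```

```bash
python3 -m jog '[[[0,0,0,0.003,0.017,0.11,-0.4],[0,0,0,0.003,0.017,0.22,-0.4],[0,0,0,0.003,0.017,0.33,-0.4],[0,0,0,0.003,0.017,0.42,-0.4],[0,0,0,0.003,0.017,0.456,-0.4]]]'
python3 -c "
from h import *
go(.496,.2135,.026,57.5)"
```

```text
time_s: 13.92
tool_pos: [0.4951, 0.2116, 0.0242]
orientation: [-0.878, -3.013, 0.006]
contact_force: [0.2, 0.0, -0.5]
grip_width: 0.0598
grasp_force: 0.0
row [-0.003 -0.001  0.   ] [ 0.001  0.004 -0.004] yaw 57.5 pos [0.4951 0.2116 0.0242] q6 -2.83 t 13.93 F [ 0.2  0.  -0.5] w 0.0598
```

```bash
python3 -m jog '[[[0,0,0,0.001,0.004,-0.002,-0.4],[0,0,0,0.001,0.004,-0.002,1],[0,0,0,0.001,0.004,-0.002,1],[0,0,0,0.001,0.004,-0.002,1],[0,0,0,0.001,0.004,-0.002,1]]]'
python3 -m jog '[[[0,0,0,0,0,0,1],[0,0,0,0,0,-0.1,1],[0,0,0,0,0,-0.2,1],[0,0,0,0,0,-0.3,1],[0,0,0,0,0,-0.36,1]]]'
python3 -c "
from h import *
go(.516,.031,.204,107.3)"
```

```text
time_s: 14.55
tool_pos: [0.498, 0.2166, 0.0293]
orientation: [0.875, 3.016, 0.002]
contact_force: [-1.5, -0.1, 6.2]
grip_width: 0.0127
grasp_force: 60.7
time_s: 15.18
tool_pos: [0.4976, 0.2165, 0.2108]
orientation: [0.875, 3.015, 0.004]
contact_force: [0.1, 0.0, -1.9]
grip_width: 0.0129
grasp_force: 59.7
row [ 0.002  0.001 -0.552] [-0.23  -0.294  0.013] yaw 57.6 pos [0.4976 0.2165 0.2108] q6 -2.83 t 15.18 F [ 0.1  0.  -1.9] w 0.0129
```

```bash
python3 -m jog '[[[0,0,-0.552,-0.23,-0.294,0,1],[0,0,-0.552,-0.23,-0.294,0,1],[0,0,-0.552,-0.23,-0.294,0,1],[0,0,-0.552,-0.23,-0.294,0,1],[0,0,-0.552,-0.23,-0.294,0,1]]]'
python3 -m jog '[[[0,0,0,0,0,0,1],[0,0,0,0,0,0,1],[0,0,0,0,0,0,1],[0,0,0,0,0,0,1],[0,0,0,0,0,0,1]]]'
python3 - <<'E'
from h import *
go(.516,.031,.204,107.3)
s=camera('side');t=camera("top")
cv2.imwrite("pics/side1.png",s["color"][:,:,::-1]);cv2.imwrite("pics/top1.png",t["color"][:,:,::-1])
S=cv2.imread("pics/side0.png")[:,:,::-1];T=cv2.imread("pics/top0.png")[:,:,::-1]
p=[crop(T,263,240,80,60,5),crop(S,305,230,80,60,5),crop(s["color"],305,190,80,60,5),crop(s["color"],330,120,80,60,5)]
cv2.imwrite("pics/c7.png",np.vstack([np.hstack(p[:2]),np.hstack(p[2:])]))
E
```

```text
time_s: 15.8
tool_pos: [0.5152, 0.0291, 0.2077]
orientation: [0.477, -3.104, -0.0]
contact_force: [-0.4, 0.8, -1.1]
grip_width: 0.0128
grasp_force: 59.6
time_s: 16.42
tool_pos: [0.5157, 0.0306, 0.2081]
orientation: [0.472, -3.106, -0.0]
contact_force: [-0.0, 0.9, -0.8]
grip_width: 0.0134
grasp_force: 59.6
row [ 0. -0. -0.] [-0.001  0.001  0.008] yaw 107.3 pos [0.5157 0.0306 0.2081] q6 -1.63 t 16.43 F [-0.   0.9 -0.8] w 0.0134
```

View pics/c7.png

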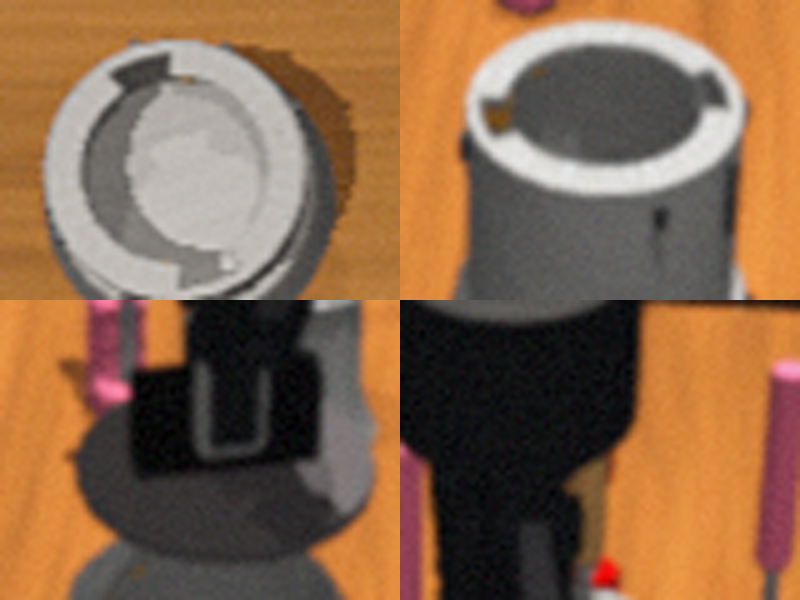

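The composite shows:
- mill rim ellipse centre at side (346.2,251.5), with gaps at (324,253) and (367,248)
- lid above the mill, gripped by its bar, flange spanning side columns 320.6 to 379.8
- brush handle standing in the holder at about (448,180 + 330-offset)

Now I compute the offsets.

```bash
python3 - <<'E'
from h import *
np.set_printoptions(precision=4,suppress=True)
s=camera('side');t=camera('top')
ang=lambda a,b:np.degrees(np.arctan((a-b)[1]/(a-b)[0]))
print("mill side",onz(s,346.2,251.5,.14),"top",onz(t,298,274,.14))
th=np.linspace(0,2*np.pi,60)
def circ(c,x,y,z,r):
    p=proj(c,np.c_[x+r*np.cos(th),y+r*np.sin(th),0*th+z]);return p.min(0),p.max(0)
print("rim px pred side",circ(s,.516,.031,.14,.046),"obs (318.4,234) (374,269)")
print("rim px pred top",circ(t,.516,.031,.14,.046),"obs (271.8,248) (324.2,300)")
a=onz(s,324.2,253.4,.138);b=onz(s,367.4,248,.138);print("gaps side",a,b,(a+b)/2,ang(a,b))
a=onz(t,291,254.4,.138);b=onz(t,303.6,295.4,.138);print("gaps top",a,b,(a+b)/2,ang(a,b))
st=ctrl.state();x,y,z=st["tool_pos"]
print("lid px pred",circ(s,x,y,z-.0293+.018,.048),circ(s,x,y,z-.0293+.012,.048),"obs x 320.6..379.8 ymax 242.4")
zb=z-.0293+.053
a=onz(s,305+135/5,190+72/5,zb);b=onz(s,305+320/5,190+52/5,zb);print("bar",a,b,np.linalg.norm(a-b),ang(a,b))
E
```

```text
mill side [0.5191 0.0362 0.14  ] top [0.5179 0.0305 0.14  ]
rim px pred side (array([320.4728, 233.0208]), array([376.4084, 267.7202])) obs (318.4,234) (374,269)
rim px pred top (array([271.3712, 248.9419]), array([324.1177, 301.5439])) obs (271.8,248) (324.2,300)
gaps side [0.5546 0.043  0.138 ] [0.4853 0.0201 0.138 ] [0.52   0.0316 0.138 ] 18.27705016234863
gaps top [0.5527 0.0429 0.138 ] [0.4807 0.0209 0.138 ] [0.5167 0.0319 0.138 ] 16.970575276869067
lid px pred (array([319.1851, 204.6305]), array([379.6976, 239.8521])) (array([319.2186, 207.6315]), array([379.4952, 242.9666])) obs x 320.6..379.8 ymax 242.4
bar [0.5429 0.0372 0.2318] [0.4867 0.0192 0.2318] 0.05892518718096005 17.753541487689933
```

```bash
python3 -c "
from h import *
go(.5197,.032,.173,107.4)"
```

```text
row [ 0.     0.    -0.001] [-0.009  0.     0.07 ] yaw 107.3 pos [0.5157 0.0305 0.2081] q6 -1.63 t 16.62 F [ 0.2 -0.  -1.4] w 0.0129
```

```bash
python3 -m jog '[[[0,0,0,-0.009,0,0.03,1],[0,0,0,-0.009,0,0.06,1],[0,0,0,-0.009,0,0.07,1],[0,0,0,-0.009,0,0.07,1],[0,0,0,-0.009,0,0.07,1]]]'
python3 -m jog '[[[0,0,0,0,0,0.004,1],[0,0,0,0,0,0.008,1],[0,0,0,0,0,0.012,1],[0,0,0,0,0,0.016,1],[0,0,0,0,0,0.016,1]]]'
python3 -c "
from h import *
go(.5197,.032,.157,107.4);print(ctrl.state()['torque'])"
```

```text
time_s: 17.25
tool_pos: [0.5203, 0.0318, 0.1736]
orientation: [-0.472, 3.105, -0.0]
contact_force: [0.9, 0.2, -0.7]
grip_width: 0.0128
grasp_force: 59.6
time_s: 17.88
tool_pos: [0.5198, 0.0318, 0.1648]
orientation: [0.472, -3.105, 0.0]
contact_force: [0.6, -0.4, -0.6]
grip_width: 0.0132
grasp_force: 59.6
row [ 0.    -0.    -0.001] [0.    0.    0.016] yaw 107.3 pos [0.5198 0.0318 0.1648] q6 -1.63 t 17.88 F [ 0.6 -0.4 -0.6] w 0.0132
[-0.01342282 -0.00862459  0.01770387]
```

Already about 4 mm into the gaps with no contact, so I keep lowering.

```bash
python3 -m jog '[[[0,0,0,0,0,0.004,1],[0,0,0,0,0,0.008,1],[0,0,0,0,0,0.011,1],[0,0,0,0,0,0.014,1],[0,0,0,0,0,0.016,1]]]'
python3 -m jog '[[[0,0,0,0,0,0.001,1],[0,0,0,0,0,0.002,1],[0,0,0,0,0,0.003,1],[0,0,0,0,0,0.004,1],[0,0,0,0,0,0.004,1]]]'
python3 -c "
from h import *
go(.5197,.032,.157,107.4);print(ctrl.state()['torque'])"
```

```text
time_s: 18.5
tool_pos: [0.5199, 0.0317, 0.1574]
orientation: [-0.472, 3.106, -0.0]
contact_force: [-3.7, 0.1, 4.2]
grip_width: 0.0126
grasp_force: 60.4
time_s: 19.12
tool_pos: [0.52, 0.0317, 0.1573]
orientation: [-0.473, 3.104, -0.0]
contact_force: [-6.9, 0.8, 13.0]
grip_width: 0.0133
grasp_force: 61.7
row [-0.     0.001 -0.001] [0.    0.001 0.001] yaw 107.3 pos [0.52   0.0317 0.1573] q6 -1.63 t 19.12 F [-6.9  0.8 13. ] w 0.0133
[ 0.49232361  2.49733479 -0.03218444]
```

```bash
python3 -m jog '[[[0,0,0,0.002,0,-0.001,1],[0,0,0,0.003,0,-0.002,1],[0,0,0,0.003,0,-0.002,1],[0,0,0,0.003,0,-0.002,1],[0,0,0,0.003,0,-0.002,1]]]'
python3 -c "
from h import *
go(.5197,.032,.157,107.4);print(ctrl.state()['torque'])"
```

```text
time_s: 19.75
tool_pos: [0.52, 0.0317, 0.1573]
orientation: [-0.472, 3.102, 0.0]
contact_force: [1.8, 1.4, 6.9]
grip_width: 0.0128
grasp_force: 60.8
row [-0.     0.002 -0.001] [0.    0.001 0.001] yaw 107.3 pos [0.52   0.0317 0.1573] q6 -1.63 t 19.75 F [1.8 1.4 6.9] w 0.0128
[ 0.58162627 -0.26503892 -0.06101916]
```

```bash
python3 -m jog '[[[0,0,0.05,0,0,0,1],[0,0,0.1,0,0,0,1],[0,0,0.15,0,0,0,1],[0,0,0.2,0,0,0,1],[0,0,0.22,0,0,0,1]]]'
python3 -c "
from h import *
go(.52,.0317,.157,67.4);print(ctrl.state()['torque'])"
```

```text
time_s: 20.38
tool_pos: [0.5196, 0.0318, 0.1574]
orientation: [0.07, 3.138, 0.001]
contact_force: [0.2, 2.7, 8.6]
grip_width: 0.0132
grasp_force: 61.1
row [0.001 0.002 0.223] [-0.001 -0.     0.001] yaw 87.5 pos [0.5196 0.0318 0.1574] q6 -1.98 t 20.38 F [0.2 2.7 8.6] w 0.0132
[0.7485359  0.19630553 0.24152081]
```

```bash
python3 -m jog '[[[0,0,0.05,0,0,0,1],[0,0,0.1,0,0,0,1],[0,0,0.15,0,0,0,1],[0,0,0.2,0,0,0,1],[0,0,0.223,0,0,0,1]]]'
python3 -m jog '[[[0,0,0,0,0,0,1],[0,0,0,0,0,0,1],[0,0,0,0,0,0,1],[0,0,0,0,0,0,1],[0,0,0,0,0,0,1]]]'
python3 - <<'E'
from h import *
go(.52,.0317,.157,67.4);print(ctrl.state()['torque'])
s=camera('side');t=camera('top')
cv2.imwrite("pics/side2.png",s["color"][:,:,::-1])
cv2.imwrite("pics/c8.png",np.vstack([np.hstack([crop(s["color"],305,220,80,60,5),crop(s["color"],320,110,100,75,4)]),cv2.copyMakeBorder(crop(t["color"],240,230,100,75,4),0,0,0,400,0)]))
E
```

```text
time_s: 21.0
tool_pos: [0.5198, 0.0322, 0.1573]
orientation: [0.615, 3.078, 0.003]
contact_force: [0.3, 3.4, 7.7]
grip_width: 0.0128
grasp_force: 61.0
time_s: 21.62
tool_pos: [0.5198, 0.0322, 0.1573]
orientation: [0.613, 3.078, 0.003]
contact_force: [0.3, 3.6, 7.7]
grip_width: 0.0126
grasp_force: 60.9
row [0.002 0.002 0.001] [-0.001 -0.001  0.001] yaw 67.5 pos [0.5198 0.0322 0.1573] q6 -2.33 t 21.62 F [0.3 3.6 7.7] w 0.0126
[1.2143033  0.15087798 0.08446131]
```

View pics/c8.png

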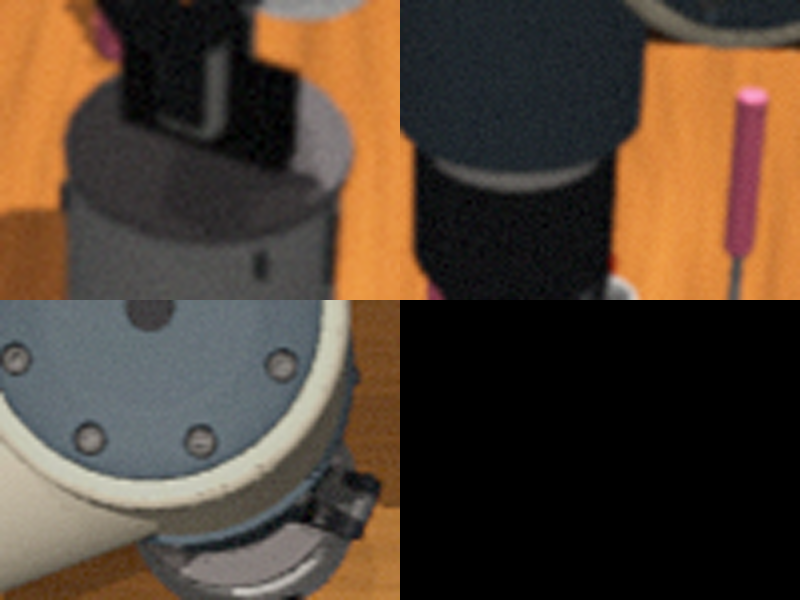

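The lid sits flat on the rim, flange spanning side columns 318 to 376, with the bar turned. The lock rib shows at (357,273). I check the bar angle against the mill's axis and rib.

```bash
python3 - <<'E'
from h import *
s=camera('side')
ang=lambda a,b:np.degrees(np.arctan((a-b)[1]/(a-b)[0]))
a=onz(s,329.4,244.8,.146);b=onz(s,363.6,253.8,.146);print("bar foot",a,b,np.linalg.norm(a-b),ang(a,b))
for cx,cy in((.518,.0315),(.519,.033)):
  for d in(114,117.3,120,157.4,17.5):
    r=np.radians(d);print(d,proj(s,[[cx+.046*np.cos(r),cy+.046*np.sin(r),.125]])[0],end=" ")
  for d in (0,1): print("edges",[proj(s,[[cx+.046*np.cos(r),cy+.046*np.sin(r),.12] for r in np.linspace(0,6.28,90)])[:,0].min(),proj(s,[[cx+.046*np.cos(r),cy+.046*np.sin(r),.12] for r in np.linspace(0,6.28,90)])[:,0].max()]) if d else None
E
```

```text
bar foot [0.54769499 0.02937289 0.146     ] [0.49004367 0.04620383 0.146     ] 0.06005793037372631 -16.27482731468614
114 [356.1109882  274.17927823] 117.3 [357.65663035 273.83427409] 120 [358.89247976 273.50895351] 157.4 [371.88762609 265.65359844] 17.5 [319.71721552 260.07614322] edges [np.float64(319.32942899780545), np.float64(374.5731287359486)]
114 [355.40998086 274.73756659] 117.3 [356.95785597 274.39179734] 120 [358.19556117 274.0657517 ] 157.4 [371.21643102 266.19272588] 17.5 [318.99736232 260.6018351 ] edges [np.float64(318.6158124435916), np.float64(373.9171906713656)]
```

```bash
python3 - <<'E'
from h import *
s=camera('side')
im=np.mean([camera('side')["color"].astype(float) for _ in range(4)],0)
g=im.max(2)
def edge(g,c0,c1,r0,r1,down=True):
    out=[]
    for c in range(c0,c1):
        col=g[r0:r1,c]; d=np.diff(col); 
        k=np.argmax(d) if down else np.argmin(d)
        w=np.abs(d[max(k-1,0):k+2]); out.append((c,r0+(np.arange(max(k-1,0),max(k-1,0)+len(w))*w).sum()/w.sum()+.5))
    return np.array(out)
print(np.round(g[236:260,328:367:3]).astype(int))
e=edge(g,331,363,242,260);print(np.round(e[:,1],1))
for lo,hi in((331,363),(331,337),(350,363)):
    q=e[(e[:,0]>=lo)&(e[:,0]<hi)];p=np.polyfit(q[:,0],q[:,1],1)
    a=onz(s,lo,np.polyval(p,lo),.146);b=onz(s,hi,np.polyval(p,hi),.146);print(lo,hi,p,np.degrees(np.arctan((a-b)[1]/(a-b)[0])))
E
```

```text
[[ 48   8   6  19  16  15  53  63   7   3   8  11  57]
 [ 45   7  10  21  17  17  53  60   9  12  10   7  51]
 [ 43  12  10  21  19  18  54  61  10   6   5   9  52]
 [ 46   8  13  18  17  20  56  58   8   9  12  12  61]
 [ 46  10   8  15  18  19  58  58  10  12  14   8  64]
 [ 44  11  12  19  19  20  55  57   8   9  11   8  68]
 [ 45  10  10  28  16  13  56  58   9   9  10  11  67]
 [ 46  12  10  34  25  17  58  59  10   7  10   5  66]
 [ 49  27  14  36  42  22  59  55  10   8   9  12  61]
 [ 58  46  27  23  46  38  69  44   8  11  11   8  62]
 [ 57  55  44  27  28  49  73  29  14  12  12  11  72]
 [ 57  56  55  44  24  35  56  14  10   8  11  10  70]
 [ 56  56  59  53  36  26  30  12  10   6   4  10  68]
 [ 57  56  56  56  48  34  20  14   8  11  12   6  69]
 [ 57  56  60  55  49  43  34  20  15   8   8   7  78]
 [ 57  57  56  58  47  46  43  36  21  11   7   4  89]
 [ 58  56  56  56  46  46  45  42  36  19  11  13 100]
 [ 56  55  56  57  48  43  46  45  44  30  18  22  90]
 [ 56  56  57  54  44  45  42  46  44  42  32  30  70]
 [ 56  54  56  56  44  43  45  44  45  44  40  46  49]
 [ 54  56  55  56  46  44  47  44  44  43  46  48  50]
 [ 56  57  56  56  43  46  47  46  45  46  46  49  53]
 [ 57  57  59  52  45  45  46  42  46  46  50  58  57]
 [ 58  58  55  50  43  46  42  46  43  52  56  56  56]]
[244.4 244.7 245.  245.5 245.8 245.7 246.7 247.1 243.1 243.3 247.4 244.2
 244.7 244.7 245.6 249.5 250.2 250.3 250.5 251.1 251.2 251.6 251.7 251.6
 253.2 252.8 253.4 253.6 254.2 253.8 254.3 250.7]
331 363 [  0.35216132 126.77618349] -23.040835647470047
331 337 [  0.3002876  145.03471555] -19.186970919334122
350 363 [1.80955274e-01 1.88124326e+02] -9.37720480456001
```

A threshold reading of the bar's lower edge gives a slope of about 0.35–0.36, which is -23°. The target is -22.6°, so the lid is halfway, flat and still gripped.

```bash
python3 -c "
from plant import order
print(order.sign_off())"
```

```text
the job is handed in; nothing more can be done
None
```

The chamber is brushed floor–up–floor, the brush is back in its holder (its handle was still standing there in a later picture, partly hidden), and the lid is seated flat and held by the gripper at about halfway with no click, handed in at about 22 s.

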